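# Hold the takings box unlocked

### The arm

A 6-joint arm with a two-finger parallel gripper is mounted at the origin on a cart in front of the work surface, level with it; the furniture and walls round the work are solid. World frame = base frame: x ahead of the robot, y to its left, z up, the work surface at z = 0. Lengths are in m, angles in rad, forces in N, time in s.
With the tool pointing down it reaches from about 0.225 to 0.875 m from the base axis. Payload 3.4 kg.
Tool frame: the origin (TCP) lies at the very end of the fingers, on their centre line; the grasp point (between the pads) lies 19 mm behind it; z points along the fingers, y is the line along which they close (so a half turn about z gives the same grasp; the last joint's range is limited). The gripper opens to 85 mm and grips with 20 to 120 N. Pads are 22 mm wide; open, the fingers measure 114 mm over their backs; the gripper's body (76 mm by 85 mm) begins 54 mm behind the grasp point. The pads swing forward as they close: fully open they stand 13 mm farther back than shut.
Start: joints at [-1.404, 0.276, 1.505, -0, 1.361, -0.121], TCP at [0.163, -0.551, 0.231] pointing down, gripper open.
Joint ranges: [-2.89, 2.89], [-0.75, 2.08], [0.22, 2.7], [-1.18, 4.32], [0.11, 2.71], [-2.7, 2.7]. Speed limits (rad/s): [2.57, 2.57, 3.14, 3.14, 3.14, 3.14].

### API

Orientations are given as a unit quaternion [w, x, y, z].
In Python, from rig import manip, eyes gives the robot as it stands.
- The arm moves only by the tool servo_tool, never from a script. Its argument "series" is text: rows parted by semicolons, each of 7 numbers parted by spaces: the shift along the tool's x, y, z in m, then the turn, a rotation vector about the tool's x, y, z in degrees, then the closure, from 0 (fully open) to 1 (shut). In form: dx dy dz ax ay az fingers; .... A call has 1 to 5 rows; each row is the pose to reach, as a shift and turn from the pose commanded when the call began, along the tool's axes at that moment; what a row does not reach only later rows make up. A row lasts 1/10 s, in which the tool goes at most 50 mm and 8.59 degrees, less where a joint would pass 70% of its speed; a pose out of reach is approached as far as the arm can. A call with a gripper value outside its range is refused whole. The fingers move at their own pace and stop on an object; "squeeze" is the grip in N (left out, the last holds). Time passes only in rows, so rows that repeat a pose let the fingers close. It gives the time, the measured TCP pose, the force, the opening and the grip force at its end, in the units of the state.
- manip.get_state(): the state, without advancing time (a new reading comes with each control period).
- eyes.get_image(name): name is "scene" or "top" or "wrist"; returns the picture (384x512x3 uint8, red, green, blue); there is no depth.
- eyes.camera_info(name): a dict with "fx", "fy", "cx", "cy" (pixels), "eye" and "orientation" of the camera in the world. Camera axes: x right, y down, z forward; pixel columns grow to the right and rows downward; lengths in m; the calibration is good to about 2 mm. A picture is of the moment at which its call begins: read the wrist's pose just before it. camera_info takes no time and is no camera call; for the wrist camera it gives the pose at the moment of the call.
- manip.sign_off(): hands the job in; it is judged then, once.
The state is a dict: "clock": time; "qpos": joint angles; "qd": joint speeds; "effort": joint torques, N m; "position": TCP position; "ee_rot": TCP orientation; "contact_force": force on the tool from outside, world axes, zero at the start; "moment": the same for the moment, N m; "width": finger opening in m; "gripper_force": force on a finger pad.
Only numpy, scipy, OpenCV 4.12 (cv2) and the standard library are available. Lean on these libraries where they do the work, as an engineer would, in place of code of your own. Each camera call takes 0.05 s, during which the arm holds its last target. There are 200 camera calls.

### The job

Unlock the green takings box for me: take the red-headed key out of the wooden key block, push it fully home in the keyhole on top of the lock, wiggling it past the sticky pins if it catches, and turn it a quarter turn clockwise (seen from above) to its stop, so that the brass bolt is drawn back off the lid. The latch springs back if you let go, so finish still gripping the key, fully home and held at the stop, while I lift the lid. Leave the black key in the block and the mug and jam jars where they stand.

Things in the scene. Friction and masses are not known exactly. Their poses are not given: they have to be found in the camera images.
- red_key: The key to use: loose, upright, 66 mm tall, red head. Origin at the blade's bottom end, z up, x along the width, y through the thickness. Steel blade z 0-20 mm, 16 wide (x), 5 thick (y), rounded end; round neck 5.5 mm across, z 20-28; round collar 20 mm across, z 28-32; plastic head z 32-66, 30 wide (x), 10 thick (y). Alike after a half turn: it fits either way round.
- red_key_grip (a point): Where to grip the red key from above: in its head, 56 mm above its origin, across the two broad faces (fingers close along the key's y). The fingertips then end 5 mm above the collar. Axes of the key.
- black_key: The other key, not to be used: the same shape with a black head and a 20 mm wide blade, too wide for this lock. Origin and axes as for the red key. It stands in the other slot of the key block (the red key may be in either slot).
- key_block: Light wooden block that holds the keys, fixed, 112 x 46 mm, 36 mm high. Origin at the centre of its underside, x along its length. Two slots 24 x 8 mm, long side along x, at x = -28 and +28 mm, 30 mm deep. A key stands in a slot with its collar on the block's top and its tip 8 mm above the block's underside; it lifts straight out.
- takings_box: Dark green steel cash box, screwed down, 170 mm deep (x), 210 mm wide (y). Origin at the centre of its underside, -x is its front. On its front deck (78 mm high) sits the lock, a 56 x 52 mm case with a flat steel top 92 mm above the underside, centred at x = -54 mm, y = 0. Behind it is the lid, 78 mm high, hinged at the back, with a steel striker plate under the bolt.
- keyhole (a point): Centre of the keyhole at the lock's steel top, axes of the box. A slot 17.4 mm along x and 6.4 mm along y with 2.5 mm bevels round its mouth: the key goes straight down, its width along the box's x, until its collar rests on the steel top (key origin then 28 mm below this point). Two sticky pins catch it from 11 mm depth: 25 N straight, half that if rocked 0.1 rad about z.
- lock_plug (a joint): Turn of the lock cylinder, rad: 0 at rest (slot along the box's x), grows clockwise seen from above, stop at 1.5. It can turn only when the key is within about 2 mm of fully home. A spring turns it back, 0.04 N m at rest, 0.1 N m at the stop. The key has up to 0.2 rad of play in it, so the hand must turn a little further. A turned key cannot be pulled out.
- lock_bolt (a joint): How far the brass bolt is drawn back, m: 0 locked (it reaches 10 mm over the lid's striker), 0.0138 fully drawn at the cylinder's stop; it follows the cylinder.
- mug: Green mug, loose, about 80 mm across and 98 mm tall with a handle, origin at the centre of its underside. Not part of the job.
- blue_lid_jar: Jam jar with a dark blue lid, loose, 60 mm across, 70 mm tall, origin at the centre of its underside. Not part of the job.
- pale_lid_jar: Jam jar with a pale lid, loose, 60 mm across, 70 mm tall, origin at the centre of its underside. Not part of the job.
There are look-alikes about, which are no part of the job. Of the things shaped like the red_key, the red one is meant.

How it is judged:
By the outcome, as a careful person would: the job done as asked, in the order asked, and still so for the second after the job is handed in, while the arm keeps its last pose, push and grip.
It also fails if it takes over 54 s, if anything falls off the work surface, if the arm or the gripper's body presses on something with over 40 N, if the wrist force passes 120 N, or if a joint passes its speed limit or range.

## Working session

There is one attempt and no reset: what is moved stays moved. The work goes in short steps, Python scripts to look and compute and a tool call to move; the robot and the scene stay as the last step left them, time stands still between calls to the robot, and variables do not carry over. Pictures are saved under pics/ and viewed, at most 10 in all, crops included, and the job is handed in when it is done.

Besides the shell and the picture viewer there is one more tool, called after "Call:" by a JSON object that holds its "fn" and its "kwargs". servo_tool: Moves the arm, as the interface text tells. Its arguments: {"type":"object","properties":{"series":{"type":"string"},"squeeze":{"type":"number"}},"required":["series"]}

```bash
mkdir -p pics; ls; python3 - <<'E'
from rig import manip, eyes
import cv2, numpy as np
ims=[]
for n in ("scene","top"):
    im=eyes.get_image(n); cv2.imwrite(f"pics/{n}0.png",im[:,:,::-1]); 
    c=eyes.camera_info(n); print(n,c)
print(manip.get_state())
E
```

```text
pics
scene {'fx': 365.2193096065856, 'fy': 365.2193096065856, 'cx': 255.55170974725038, 'cy': 194.17453517107435, 'eye': array([0.06852214, 0.85297269, 0.54979919]), 'orientation': array([ 0.17780053, -0.33399483,  0.81216055, -0.44410548])}
top {'fx': 463.63159087108176, 'fy': 463.63159087108176, 'cx': 257.6159173677344, 'cy': 190.69463699721234, 'eye': array([0.42365791, 0.37544182, 1.0784055 ]), 'orientation': array([ 0.04996515, -0.70538292,  0.70570222, -0.0438498 ])}
{'clock': 0.1, 'qpos': array([-1.40398412e+00,  2.76522854e-01,  1.50602744e+00,  1.08182688e-05,
        1.36072628e+00, -1.21009809e-01]), 'qd': array([-0.00045521, -0.00017501, -0.00248633, -0.00050685,  0.00037457,
        0.00020037]), 'effort': array([ 6.54511005e-04, -4.17701590e+01, -2.46404314e+01, -2.45226929e-04,
        5.70569246e-03,  3.17710658e-06]), 'position': array([ 0.16313316, -0.55086157,  0.23052297]), 'ee_rot': array([-8.41863917e-04,  9.89662482e-01,  1.43413607e-01, -1.39924050e-05]), 'contact_force': array([-0.35093281,  1.13958386,  0.18405794]), 'moment': array([-0.02272064, -0.04397425, -0.04014083]), 'gripper_force': 0.0, 'width': 0.08572267354300263}
```

View pics/scene0.png

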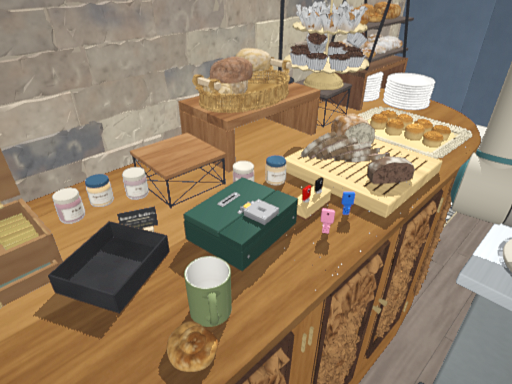

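View pics/top0.png

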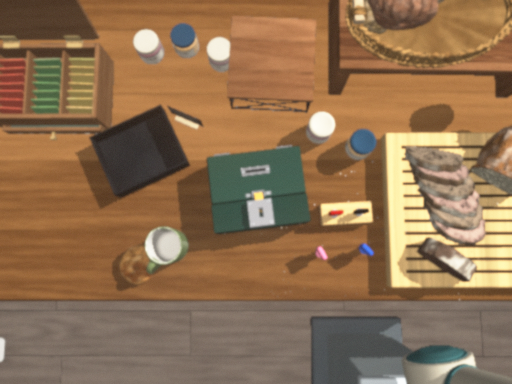

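Candidates for the red key: a red head in the block at top (335,213) / scene (306,192), the black head at top (362,211), pink and blue figures at top (321,253) and (366,249), and red packets in the crate at top (10,85). The red head in the wooden block matches the description. The lock is at top (261,211), and the mug, at top (165,245), is clear. Next I'll take a close crop and measure.

```bash
cat > h.py <<'E'
from rig import manip, eyes
import cv2, numpy as np
from scipy.spatial.transform import Rotation as R
def rot(q): return R.from_quat(np.roll(q,-1))
def onplane(c,uv,z):
    d=rot(c['orientation']).apply([(uv[0]-c['cx'])/c['fx'],(uv[1]-c['cy'])/c['fy'],1.])
    return c['eye']+d*(z-c['eye'][2])/d[2]
def proj(c,p):
    q=rot(c['orientation']).inv().apply(np.asarray(p)-c['eye']); return [c['fx']*q[0]/q[2]+c['cx'],c['fy']*q[1]/q[2]+c['cy']]
def rects(mask,amin=10):
    out=[]
    for k in cv2.findContours(mask.astype(np.uint8),cv2.RETR_EXTERNAL,cv2.CHAIN_APPROX_NONE)[0]:
        if cv2.contourArea(k)>=amin: out.append(cv2.minAreaRect(k))
    return out
E
python3 - <<'E'
from h import *
im=cv2.imread("pics/top0.png"); c=eyes.camera_info("top")
hsv=cv2.cvtColor(im,cv2.COLOR_BGR2HSV).astype(int); H,S,V=hsv[...,0],hsv[...,1],hsv[...,2]
def win(m,x0,x1,y0,y1):
    o=np.zeros(m.shape,bool); o[y0:y1,x0:x1]=m[y0:y1,x0:x1]; return o
def show(n,m,z,a=8):
    for r in rects(m,a):
        P=np.array([onplane(c,p,z)[:2] for p in cv2.boxPoints(r)]); 
        e=[P[1]-P[0],P[2]-P[1]]; e=max(e,key=np.linalg.norm)
        print(n,np.round(r[0],1),'xy',P.mean(0).round(4),'size',np.linalg.norm(P[1]-P[0]).round(4),np.linalg.norm(P[2]-P[1]).round(4),'yaw',np.degrees(np.arctan2(e[1],e[0])).round(1)%180)
show('red',win(((H<8)|(H>172))&(S>170)&(V>90),318,376,195,230),.074)
show('black',win((V<70),340,376,200,225),.074,4)
show('block',win((S>60)&(V>185)&(H<35)|(V<70)|((H<8)&(S>170)),315,376,195,230),.036,100)
show('lock',win((S<50)&(V>120),235,285,185,235),.092,50)
show('green',win((H>60)&(H<95)&(S>80),200,312,140,236),.078,500)
cv2.imwrite('pics/crop1.png',cv2.resize(im[135:265,195:385],None,fx=4,fy=4,interpolation=cv2.INTER_CUBIC))
E
```

```text
red [336.  212.4] xy [0.5102 0.2142] size 0.0267 0.0058 yaw 98.1
black [360.5 211. ] xy [0.5132 0.161 ] size 0.0238 0.0044 yaw 90.0
block [346.2 212.2] xy [0.5139 0.1852] size 0.116 0.0502 yaw 93.3
lock [260.4 212. ] xy [0.5096 0.3781] size 0.0553 0.0592 yaw 6.900000000000006
lock [257.9 192.9] xy [0.5507 0.3833] size 0.0566 0.0159 yaw 95.2
```

View pics/crop1.png

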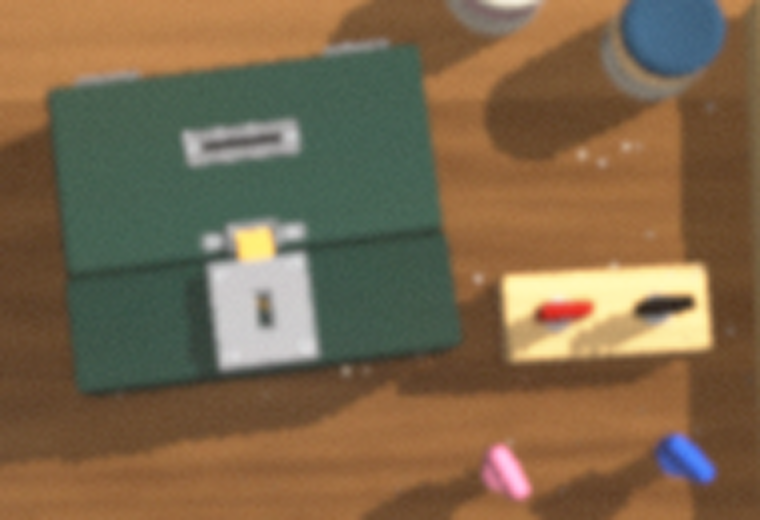

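The crop confirms the red head at crop (566,311), in the block's left slot, with the black key on the right at (665,307). The lock keyhole is at (264,310). I'll move to above the block.

Call:
{"fn": "servo_tool", "kwargs": {"series": "0.032 -0.038 0 0 0 -3 0; 0.064 -0.076 0 0 0 -6 0; 0.096 -0.114 0 0 0 -9 0; 0.128 -0.152 0 0 0 -12 0; 0.16 -0.19 0 0 0 -15 0"}}

```text
clock: 0.6
position: [0.2629, -0.3217, 0.2309]
ee_rot: [-0.0, 0.962, 0.272, 0.0]
contact_force: [0.6, -0.1, 0.3]
width: 0.0855
gripper_force: 0.0
```

Call:
{"fn": "servo_tool", "kwargs": {"series": "0.041 -0.0286 0 0 0 -6 0; 0.082 -0.0572 0 0 0 -12 0; 0.123 -0.0858 0 0 0 -18 0; 0.164 -0.1144 0 0 0 -24 0; 0.205 -0.143 0 0 0 -30 0"}}

```text
clock: 1.1
position: [0.3629, -0.0928, 0.2313]
ee_rot: [0.0, 0.858, 0.513, 0.0]
contact_force: [1.6, -0.0, -0.1]
width: 0.0853
gripper_force: 0.0
```

Call:
{"fn": "servo_tool", "kwargs": {"series": "0.049 -0.004 0 0 0 -6 0; 0.098 -0.008 0 0 0 -12 0; 0.147 -0.012 0 0 0 -18 0; 0.196 -0.016 0 0 0 -24 0; 0.245 -0.02 0 0 0 -31.8 0"}}

```text
clock: 1.6
position: [0.4623, 0.1322, 0.2311]
ee_rot: [0.0, 0.684, 0.729, -0.0]
contact_force: [1.7, -0.6, 0.6]
width: 0.0857
gripper_force: 0.0
```

Call:
{"fn": "servo_tool", "kwargs": {"series": "0.04 0.02 0 0 0 0 0; 0.075 0.04 0 0 0 0 0; 0.09 0.048 0 0 0 0 0; 0.09 0.048 0 0 0 0 0"}}

```text
clock: 2.0
position: [0.5053, 0.2243, 0.2304]
ee_rot: [-0.0, 0.686, 0.728, -0.001]
contact_force: [-0.4, -0.6, -0.3]
width: 0.0856
gripper_force: 0.0
```

```bash
python3 - <<'E'
from h import *
s=manip.get_state(); c=eyes.camera_info("wrist"); im=eyes.get_image("wrist")
print(s['position'],s['ee_rot'],c)
cv2.imwrite("pics/w1.png",im[:,:,::-1])
print([np.round(proj(c,p)) for p in ([.51,.214,.074],[.513,.378,.092])])
E
```

```text
[0.5053384  0.22428417 0.23036965] [-2.82228481e-04  6.85541812e-01  7.28033025e-01 -5.07987194e-04] {'fx': 344.65488578559, 'fy': 344.65488578559, 'cx': 258.90724549865513, 'cy': 194.2838071932863, 'eye': array([0.50169603, 0.30458208, 0.37168237]), 'orientation': array([0.15854567, 0.98689173, 0.02977493, 0.00462961])}
[array([262., 187.]), array([281., -28.])]
```

View pics/w1.png

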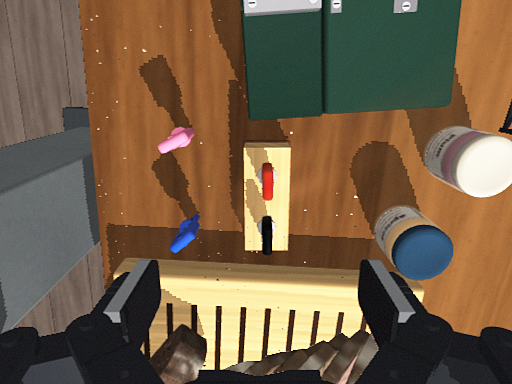

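The wrist view shows the red head at (267,180), the black head at (267,235), and the block at x 245-290, y 142-250. The fingers are clear on both sides.

```bash
python3 - <<'E'
from h import *
im=cv2.imread("pics/w1.png"); c=eyes.camera_info("wrist")
hsv=cv2.cvtColor(im,cv2.COLOR_BGR2HSV).astype(int); H,S,V=hsv[...,0],hsv[...,1],hsv[...,2]
red=((H<8)|(H>172))&(S>150)&(V>80); red[:130]=0; red[260:]=0; red[:,:235]=0; red[:,300:]=0
ys,xs=np.nonzero(red); print('red',xs.min(),xs.max(),ys.min(),ys.max())
for y in range(ys.min(),ys.max()+1,4): print(y,xs[ys==y].min(),xs[ys==y].max(),end='; ')
for z in (.04,.074): print(z,[onplane(c,(267,y),z)[:2].round(4) for y in (ys.min()-.5,ys.max()+.5)])
bl=(S>50)&(V>150)&(H>12)&(H<32); bl[:138]=0; bl[255:]=0; bl[:,:235]=0; bl[:,300:]=0
bl=cv2.morphologyEx(bl.astype(np.uint8),cv2.MORPH_OPEN,np.ones((3,3)))
ys,xs=np.nonzero(bl);pts=cv2.convexHull(np.c_[xs,ys].astype(np.float32))
P=np.array([onplane(c,p[0],.036)[:2] for p in pts],np.float32)
r=cv2.minAreaRect(P*1000); print('\nblock',r, 'px',xs.min(),xs.max(),ys.min(),ys.max())
E
```

```text
red 262 272 163 199
163 264 269; 167 262 271; 171 262 272; 175 262 272; 179 262 272; 183 263 272; 187 263 272; 191 263 272; 195 263 272; 199 264 271; 0.04 [array([0.5132, 0.2268]), array([0.5157, 0.1884])]
0.074 [array([0.5119, 0.2347]), array([0.5142, 0.2002])]

block ((520.3408203125, 185.55490112304688), (57.08921432495117, 112.59748840332031), 3.296800374984741) px 243 299 147 250
```

Key at about (0.513, 0.2135), with yaw 93.5°. That matches the block centre plus 28 mm. I'll descend.

Call:
{"fn": "servo_tool", "kwargs": {"series": "-0.006 0.004 0.03 0 0 0 0.3; -0.011 0.007 0.07 0 0 0 0.3; -0.011 0.007 0.1 0 0 0 0.3; -0.011 0.007 0.13 0 0 0 0.3; -0.011 0.007 0.135 0 0 0 0.3"}}

```text
clock: 2.55
position: [0.5089, 0.2093, 0.0932]
ee_rot: [-0.002, 0.687, 0.726, -0.004]
contact_force: [-1.5, -0.4, -0.4]
width: 0.0598
gripper_force: 0.0
```

```bash
python3 - <<'E'
from h import *
s=manip.get_state(); c=eyes.camera_info("wrist"); im=eyes.get_image("wrist")
print(s['position'],s['ee_rot'],s['contact_force'])
cv2.imwrite("pics/w2.png",im[:,:,::-1])
E
```

```text
[0.50891256 0.20929036 0.09319878] [-0.00191225  0.68718998  0.72646488 -0.0038807 ] [-1.54703126 -0.44288975 -0.41201922]
```

View pics/w2.png

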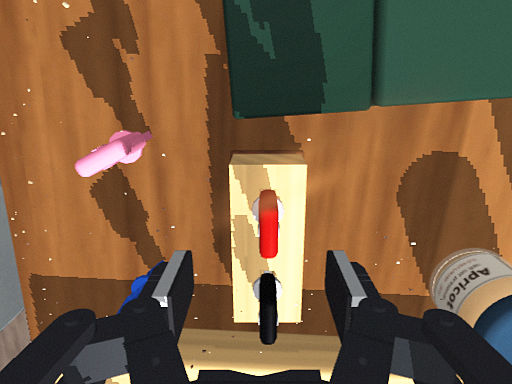

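The red head is at (268,225), between the fingers, with the black key at (268,310) and the blue figure near the left finger at (135,290). I'll check the numbers.

```bash
python3 - <<'E'
from h import *
s=manip.get_state(); c=eyes.camera_info("wrist"); im=cv2.cvtColor(eyes.get_image("wrist"),cv2.COLOR_RGB2BGR)
print(s['position'],s['ee_rot'],rot(s['ee_rot']).as_matrix().round(3).tolist())
hsv=cv2.cvtColor(im,cv2.COLOR_BGR2HSV).astype(int); H,S,V=hsv[...,0],hsv[...,1],hsv[...,2]
red=((H<6)|(H>174))&(S>170)&(V>80); red[:170]=0; red[280:]=0; red[:,:235]=0; red[:,300:]=0
ys,xs=np.nonzero(red); print('red',xs.min(),xs.max(),ys.min(),ys.max())
for y in range(ys.min(),ys.max()+1,8): print(y,xs[ys==y].min(),xs[ys==y].max(),end='; ')
xc=xs[ys>ys.max()-10].mean(); print(xc)
print('far top',onplane(c,(xc,ys.max()+.5),.074),'near bottom',onplane(c,(267,ys.min()-.5),.04))
print('front top edge face', onplane(c,(xc,235),.06))
print('blue',onplane(c,(135,285),.04),onplane(c,(135,285),.02))
print('TCP px',proj(c,s['position']))
E
```

```text
[0.51014471 0.20987676 0.09433861] [-0.00127089  0.68711233  0.72654496 -0.00272898] [[-0.056, 0.998, -0.006], [0.998, 0.056, -0.002], [-0.002, -0.006, -1.0]]
red 257 275 190 258
190 263 268; Traceback (most recent call last):
  File "<stdin>", line 7, in <module>
    return umr_minimum(a, axis, None, out, keepdims, initial, where)
ValueError: zero-size array to reduction operation minimum which has no identity
```

```bash
python3 - <<'E'
from h import *
s=manip.get_state(); c=eyes.camera_info("wrist"); im=cv2.cvtColor(eyes.get_image("wrist"),cv2.COLOR_RGB2BGR)
print(s['position'],s['ee_rot'])
hsv=cv2.cvtColor(im,cv2.COLOR_BGR2HSV).astype(int); H,S,V=hsv[...,0],hsv[...,1],hsv[...,2]
red=((H<6)|(H>174))&(S>170)&(V>80); red[:170]=0; red[280:]=0; red[:,:235]=0; red[:,300:]=0
red=cv2.morphologyEx(red.astype(np.uint8),cv2.MORPH_OPEN,np.ones((5,5)))
ys,xs=np.nonzero(red); print('red',xs.min(),xs.max(),ys.min(),ys.max())
for y in range(ys.min(),ys.max()+1,8):
    print(y,xs[ys==y].min(),xs[ys==y].max(),end='; ')
a=xs[ys>ys.max()-12]; xc=(a.min()+a.max())/2; print(xc)
print('far top',onplane(c,(xc,ys.max()+.5),.074),'near bottom',onplane(c,(267,ys.min()-.5),.04))
print('blue',onplane(c,(135,285),.04))
print('TCP px',proj(c,s['position']))
E
```

```text
[0.51163179 0.21057643 0.09602691] [-3.94693099e-04  6.87009983e-01  7.26646949e-01 -1.15741590e-03]
red 254 271 210 256
210 266 270; 218 254 271; 226 254 271; 234 255 271; 242 254 271; 250 254 271; 262.5
far top [0.51514141 0.20252384 0.074     ] near bottom [0.51736207 0.21639628 0.04      ]
blue [0.43368639 0.15823729 0.04      ]
TCP px [np.float64(256.3654899993528), np.float64(263.7087332951837)]
```

Call:
{"fn": "servo_tool", "kwargs": {"series": "0 0.001 0.02 0 0 0 0.4; 0.001 0.001 0.04 0 0 0 0.4; 0.001 0.001 0.05 0 0 0 0.4; 0.001 0.001 0.05 0 0 0 0.4; 0.001 0.001 0.05 0 0 0 0.4"}}

```text
clock: 3.2
position: [0.5144, 0.2133, 0.0475]
ee_rot: [0.001, 0.687, 0.727, 0.001]
contact_force: [-0.2, 0.4, 0.7]
width: 0.0512
gripper_force: 0.0
```

Call:
{"fn": "servo_tool", "kwargs": {"series": "0 0 0 0 0 0 0.7; 0 0 0 0 0 0 1; 0 0 0 0 0 0 1; 0 0 0 0 0 0 1; 0 0 0 0 0 0 1", "squeeze": 40}}

```text
clock: 3.7
position: [0.5139, 0.2133, 0.047]
ee_rot: [0.0, 0.686, 0.727, 0.0]
contact_force: [0.0, 0.1, 5.1]
width: 0.0093
gripper_force: 40.1
```

Call:
{"fn": "servo_tool", "kwargs": {"series": "0 0 0 0 0 0 1; 0 0 -0.02 0 0 0 1; 0 0 -0.05 0 0 0 1; 0 0 -0.09 0 0 0 1; 0 0 -0.13 0 0 0 1", "squeeze": 100}}

```text
clock: 4.2
position: [0.5128, 0.2129, 0.1768]
ee_rot: [-0.0, 0.687, 0.727, -0.001]
contact_force: [1.2, -0.1, -1.7]
width: 0.0086
gripper_force: 98.1
```

Call:
{"fn": "servo_tool", "kwargs": {"series": "0.034 0.01 -0.01 0 0 -8 1; 0.068 0.02 -0.015 0 0 -16 1; 0.1 0.03 -0.015 0 0 -24 1; 0.13 0.04 -0.015 0 0 -32 1; 0.162 0.051 -0.015 0 0 -40 1"}}

```text
clock: 4.7
position: [0.555, 0.3788, 0.1907]
ee_rot: [-0.0, 0.394, 0.919, -0.001]
contact_force: [0.8, 0.5, -0.2]
width: 0.0085
gripper_force: 98.1
```

Call:
{"fn": "servo_tool", "kwargs": {"series": "0 0 0 0 0 -8 1; 0 0 0 0 0 -16 1; 0 0 0 0 0 -24 1; 0 0 0 0 0 -32 1; 0 0 0 0 0 -40 1"}}

```text
clock: 5.2
position: [0.5548, 0.3777, 0.1903]
ee_rot: [-0.001, 0.056, 0.998, -0.0]
contact_force: [0.1, 0.3, -0.7]
width: 0.0082
gripper_force: 98.1
```

Call:
{"fn": "servo_tool", "kwargs": {"series": "0 0 0 0 0 -6 1; 0 0 0 0 0 -12 1; 0 0 0 0 0 -12 1; 0 0 0 0 0 -12 1"}}

```text
clock: 5.6
position: [0.5549, 0.3777, 0.1907]
ee_rot: [-0.0, -0.045, 0.999, -0.0]
contact_force: [0.1, 0.0, -0.9]
width: 0.0085
gripper_force: 98.1
```

```bash
python3 - <<'E'
from h import *
s=manip.get_state(); c=eyes.camera_info("wrist"); im=eyes.get_image("wrist")
print(s['position'],s['ee_rot'],c,s['qpos'])
cv2.imwrite("pics/w3.png",im[:,:,::-1])
print(proj(c,[.513,.379,.092]))
E
```

```text
[0.55493123 0.37770891 0.19072053] [-3.94050945e-04 -4.50579789e-02  9.98984268e-01 -2.35426319e-04] {'fx': 344.65488578559, 'fy': 344.65488578559, 'cx': 258.90724549865513, 'cy': 194.2838071932863, 'eye': array([0.47616575, 0.37075547, 0.33212562]), 'orientation': array([0.1070733 , 0.66588282, 0.72908734, 0.11647759])} [ 4.94089493e-01  4.43288732e-01  1.34644157e+00 -8.40704151e-05
  1.35277672e+00 -1.16683510e+00]
[np.float64(266.2784453689353), np.float64(137.5546962959674)]
```

View pics/w3.png

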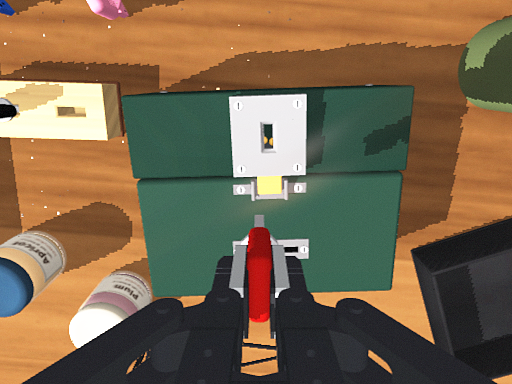

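The wrist view shows the keyhole at (268,137), the steel plate spanning x 230-306, y 95-177, the held red key at (260,270), and its blade tip at (259,218). I'll measure the hole, the yaw and the tip offset.

```bash
python3 - <<'E'
from h import *
s=manip.get_state(); c=eyes.camera_info("wrist"); im=cv2.imread("pics/w3.png"); p=s['position']; print(p)
hsv=cv2.cvtColor(im,cv2.COLOR_BGR2HSV).astype(int); H,S,V=hsv[...,0],hsv[...,1],hsv[...,2]
def meas(n,m,z,a):
    k=[k for k in cv2.findContours(m.astype(np.uint8),cv2.RETR_EXTERNAL,cv2.CHAIN_APPROX_NONE)[0] if cv2.contourArea(k)>a]
    for q in k:
        P=np.array([onplane(c,t[0],z)[:2]*1000 for t in q],np.float32); r=cv2.minAreaRect(P)
        print(n,cv2.boundingRect(q),np.round(r[0],1),np.round(r[1],1),round(r[2],2))
plate=(S<45)&(V>150); plate[:88]=0; plate[180:]=0; plate[:,:222]=0; plate[:,312:]=0
meas('plate',plate,.092,800)
inner=~plate; inner[:112]=0; inner[162:]=0; inner[:,:245]=0; inner[:,292:]=0
meas('hole',inner,.092,40)
gr=(H>60)&(H<95)&(S>80); gr[:,:115]=0; gr[:,420:]=0;gr[178:]=0;meas('deck',gr,.078,1500)
cv2.imwrite('pics/crop3.png',cv2.resize(im[90:330,200:320],None,fx=2.5,fy=2.5,interpolation=cv2.INTER_CUBIC)[:600])
cv2.imwrite('pics/crop3.png',np.hstack([cv2.resize(im[90:185,222:314],(552,570),interpolation=cv2.INTER_CUBIC)[:,:400],cv2.resize(im[205:325,222:302],(380,570),interpolation=cv2.INTER_CUBIC)]))
tip=p+[0,0,-.039]; print('tip pred px',proj(c,tip),'head top pred',proj(c,p+[0,0,.027]))
yx=rot(s['ee_rot']).apply([1,0,0]); print('tool x',yx,np.degrees(np.arctan2(yx[1],yx[0]))%360)
for e in (-.015,.015): print(proj(c,p+[0,0,.027]+yx*e), proj(c,tip+yx*e*8/15))
E
```

```text
[0.55497784 0.37775065 0.19088009]
plate (229, 94, 78, 83) [512.4 380.3] [56.  52.1] 7.05
hole (261, 123, 12, 28) [512.4 379.1] [18.7  7.7] 5.88
deck (121, 85, 293, 93) [511.8 380. ] [ 67.  208.9] 5.21
tip pred px [np.float64(258.92943796312744), np.float64(227.2467733550857)] head top pred [np.float64(258.78159025771754), np.float64(296.0744714528167)]
tool x [-9.95902836e-01 -9.04280213e-02  5.59773111e-04] 185.18823212904584
[np.float64(258.7793238193505), np.float64(328.17769200193936)] [np.float64(258.92673194748505), np.float64(240.0196777468578)]
[np.float64(258.7840222061945), np.float64(261.6268643817247)] [np.float64(258.9322140372619), np.float64(214.1431796623169)]
```

View pics/crop3.png

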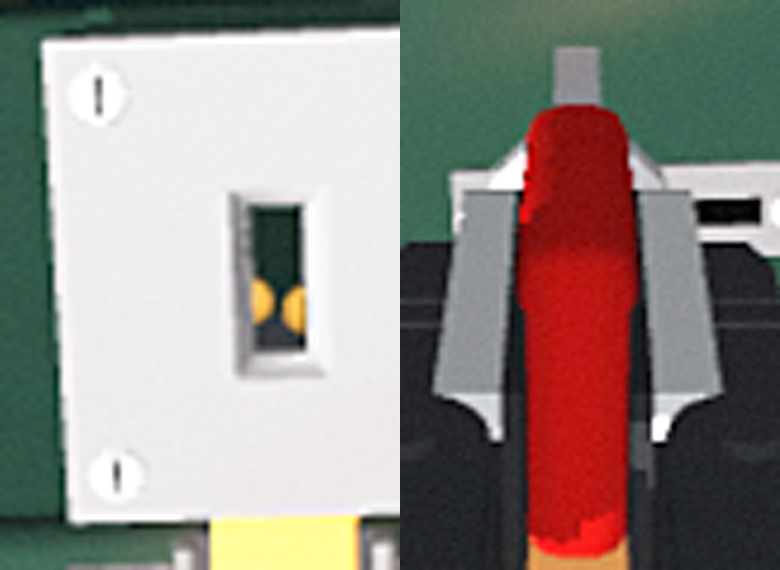

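Call:
{"fn": "servo_tool", "kwargs": {"series": "0.02 0.003 0 0 0 -0.6 1; 0.0423 0.0057 0.01 0 0 -0.6 1; 0.0423 0.0057 0.035 0 0 -0.6 1; 0.0423 0.0057 0.048 0 0 -0.6 1; 0.0423 0.0057 0.048 0 0 -0.6 1"}}

```text
clock: 6.15
position: [0.5113, 0.3788, 0.141]
ee_rot: [-0.002, -0.051, 0.999, -0.001]
contact_force: [0.2, 0.8, -1.5]
width: 0.0084
gripper_force: 98.1
```

```bash
python3 - <<'E'
from h import *
s=manip.get_state(); c=eyes.camera_info("wrist"); im=eyes.get_image("wrist"); p=s['position']
print(p,s['ee_rot'],s['contact_force'])
print('tip',proj(c,p+[0,0,-.039]),'hole',proj(c,[.5124,.3796,.092]))
im=cv2.cvtColor(im,cv2.COLOR_RGB2BGR)
cv2.imwrite("pics/w4.png",cv2.resize(im[110:330,170:350],None,fx=2.7,fy=2.7,interpolation=cv2.INTER_CUBIC))
E
```

```text
[0.51133657 0.37876962 0.14096249] [-0.0019982  -0.05100498  0.99869571 -0.0011756 ] [ 0.22148972  0.75413253 -1.4582776 ]
tip [np.float64(259.0358756972656), np.float64(227.45665098576606)] hole [np.float64(260.275960538586), np.float64(222.53673959575207)]
```

View pics/w4.png

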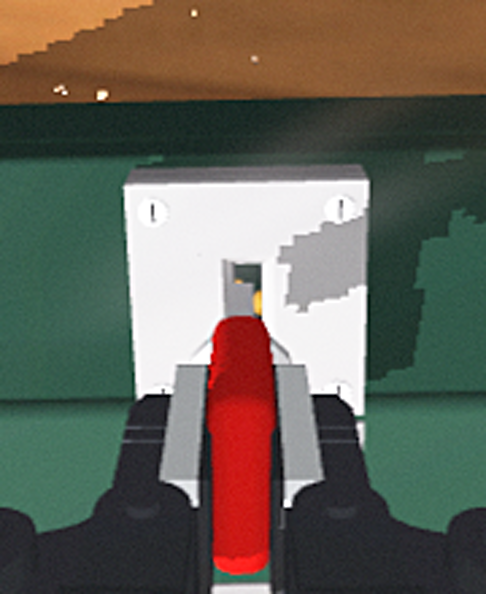

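The blade tip sits at crop (238,282), just above the keyhole at (245,290). It is about 1 mm to the left while the arm settles, so I'll nudge it right and descend.

Call:
{"fn": "servo_tool", "kwargs": {"series": "0 0.0005 0 0 0 0 1; 0 0.0005 0.004 0 0 0 1; 0 0.0005 0.008 0 0 0 1; 0 0.0005 0.012 0 0 0 1; 0 0.0005 0.014 0 0 0 1"}}

```text
clock: 6.7
position: [0.5122, 0.3799, 0.1287]
ee_rot: [-0.0, -0.051, 0.999, -0.0]
contact_force: [-0.3, 0.6, -0.7]
width: 0.0085
gripper_force: 98.1
```

Call:
{"fn": "servo_tool", "kwargs": {"series": "0 0 0.002 0 0 0 1; 0 0 0.004 0 0 0 1; 0 0 0.006 0 0 0 1; 0 0 0.007 0 0 0 1; 0 0 0.007 0 0 0 1"}}

```text
clock: 7.2
position: [0.5123, 0.3801, 0.1221]
ee_rot: [-0.0, -0.051, 0.999, -0.0]
contact_force: [-1.1, 0.7, -0.1]
width: 0.0085
gripper_force: 98.1
```

The key is 9 mm into the slot with no force on it. Next I'll rock it while pushing past the pins.

Call:
{"fn": "servo_tool", "kwargs": {"series": "0 0 0.003 0 0 6 1; 0 0 0.006 0 0 0 1; 0 0 0.008 0 0 -6 1; 0 0 0.011 0 0 0 1; 0 0 0.013 0 0 6 1"}}

```text
clock: 7.7
position: [0.5134, 0.3804, 0.112]
ee_rot: [0.002, 0.003, 1.0, 0.001]
contact_force: [-3.9, -2.0, 15.5]
width: 0.0081
gripper_force: 100.7
```

Call:
{"fn": "servo_tool", "kwargs": {"series": "0 0 0.002 0 0 -6 1; 0 0 0.004 0 0 -12 1; 0 0 0.006 0 0 -6 1; 0 0 0.008 0 0 0 1; 0 0 0.01 0 0 -6 1"}}

```text
clock: 8.2
position: [0.5135, 0.3809, 0.1039]
ee_rot: [0.002, -0.052, 0.999, 0.001]
contact_force: [-2.8, -3.0, 17.4]
width: 0.0084
gripper_force: 100.9
```

Call:
{"fn": "servo_tool", "kwargs": {"series": "0 0 0.001 0 0 4 1; 0 0 0.002 0 0 0 1; 0 0 0.002 0 0 -4 1; 0 0 0.002 0 0 0 1; 0 0 0.002 0 0 0 1"}}

```text
clock: 8.7
position: [0.5136, 0.3809, 0.103]
ee_rot: [0.003, -0.051, 0.999, 0.001]
contact_force: [-4.6, -4.1, 23.3]
width: 0.0081
gripper_force: 101.8
```

```bash
python3 - <<'E'
from h import *
s=manip.get_state(); c=eyes.camera_info("wrist"); im=eyes.get_image("wrist"); p=s['position']
print(p,s['ee_rot'],s['contact_force'],s['moment'])
im=cv2.cvtColor(im,cv2.COLOR_RGB2BGR)
cv2.imwrite("pics/w5.png",cv2.resize(im[110:330,170:350],None,fx=2.7,fy=2.7,interpolation=cv2.INTER_CUBIC))
E
```

```text
[0.51359111 0.38087965 0.10301827] [ 0.00260645 -0.05095412  0.99869668  0.00135029] [-4.5833541  -4.07291875 23.32990567] [-0.42045091  0.9944097   0.05223179]
```

View pics/w5.png

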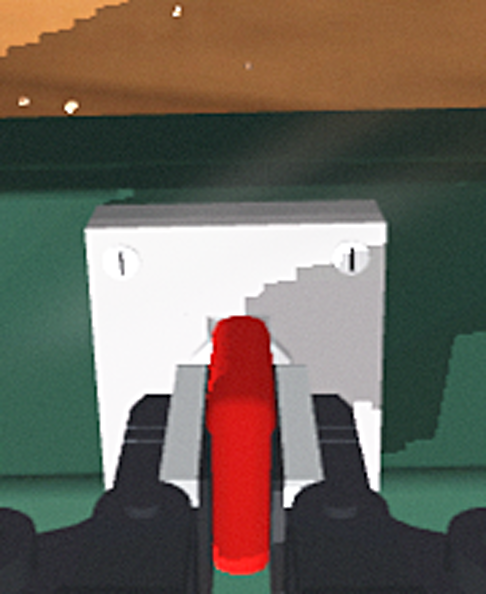

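The key looks home: the collar is at the plate, the head is unmoved in the fingers (crop (243,440)), and the TCP is at 0.103 as expected. I'll press 1 mm more and turn clockwise.

Call:
{"fn": "servo_tool", "kwargs": {"series": "0.0005 -0.0005 0.001 0 0 5 1; 0.0005 -0.0005 0.001 0 0 10 1; 0.0005 -0.0005 0.001 0 0 16 1; 0.0005 -0.0005 0.001 0 0 23 1; 0.0005 -0.0005 0.001 0 0 30 1"}}

```text
clock: 9.25
position: [0.5135, 0.38, 0.103]
ee_rot: [0.003, 0.211, 0.978, 0.002]
contact_force: [-5.9, -5.5, 28.5]
width: 0.0086
gripper_force: 102.5
```

Call:
{"fn": "servo_tool", "kwargs": {"series": "0 0 0 0 0 8 1; 0 0 0 0 0 16 1; 0 0 0 0 0 24 1; 0 0 0 0 0 32 1; 0 0 0 0 0 40 1"}}

```text
clock: 9.75
position: [0.5128, 0.3788, 0.103]
ee_rot: [0.002, 0.533, 0.846, 0.001]
contact_force: [-6.1, -6.6, 28.6]
width: 0.0083
gripper_force: 102.8
```

```bash
python3 - <<'E'
from h import *
s=manip.get_state(); print(s['position'],s['ee_rot'],s['contact_force'],s['moment'],s['qpos'])
im=cv2.cvtColor(eyes.get_image("wrist"),cv2.COLOR_RGB2BGR)
cv2.imwrite("pics/w6.png",im)
E
```

```text
[0.51279512 0.37880263 0.10296535] [0.00200986 0.53255011 0.8463952  0.00122802] [-6.12598057 -6.5659404  28.59340154] [-1.2756061   1.22355029  0.20802046] [ 0.52855473  0.45635409  1.55609916 -0.00269174  1.12510454  0.08213859]
```

View pics/w6.png

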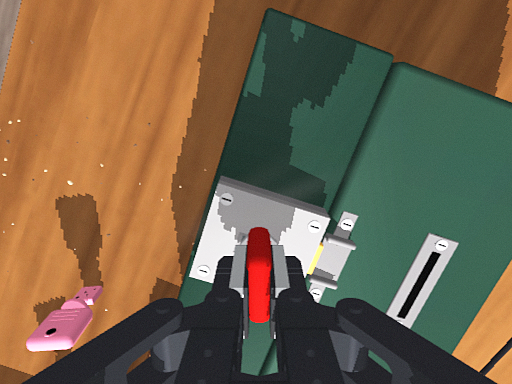

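The picture shows the red key still square in the fingers (260,275) and the brass bolt, near (318,258), mostly drawn in. I'll finish the turn to the stop.

Call:
{"fn": "servo_tool", "kwargs": {"series": "0 0 0 0 0 8 1; 0 0 0 0 0 16 1; 0 0 0 0 0 22 1; 0 0 0 0 0 27 1; 0 0 0 0 0 27 1"}}

```text
clock: 10.3
position: [0.5117, 0.3786, 0.103]
ee_rot: [0.001, 0.713, 0.701, 0.001]
contact_force: [-7.6, -7.0, 29.9]
width: 0.0085
gripper_force: 103.2
```

```bash
cat > chk.py <<'E'
from h import *
s=manip.get_state(); c=eyes.camera_info("wrist"); print(s['clock'],s['position'],s['contact_force'],s['moment'],s['qpos'])
x=rot(s['ee_rot']).apply([1,0,0]); print('yaw',np.degrees(np.arctan2(x[1],x[0])))
im=cv2.cvtColor(eyes.get_image("wrist"),cv2.COLOR_RGB2BGR)
hsv=cv2.cvtColor(im,cv2.COLOR_BGR2HSV).astype(int); H,S,V=hsv[...,0],hsv[...,1],hsv[...,2]
y=(H>20)&(H<32)&(S>110)&(V>170); y[:,:262]=0; y[:,360:]=0; y[:200]=0;y[320:]=0
b=rot([0,0,0,0]+np.array([np.cos(.05),0,0,np.sin(.05)])).as_matrix()
for r in rects(y,6):
    P=np.array([onplane(c,p,.092)[:2] for p in cv2.boxPoints(r)])
    print('bolt px',np.round(r[0]),np.round(r[1],1),'box-frame x from keyhole mm',((P-[.5124,.3798])@b[:2,0]*1000).round(1))
red=((H<6)|(H>174))&(S>170)&(V>80); print('head',[(np.round(r[0]),np.round(r[1]),round(r[2],1)) for r in rects(red,200)])
E
python3 chk.py
```

```text
10.3 [0.51170973 0.37862186 0.102956  ] [-7.5985017  -6.97833109 29.86863391] [-1.21138607  1.5783002   0.59260504] [ 0.52900189  0.4560048   1.5567409  -0.00236063  1.12681894  0.54783342]
yaw 88.97894261885521
head [(array([258., 274.]), array([95., 25.]), 90.0)]
```

Call:
{"fn": "servo_tool", "kwargs": {"series": "0 0 0 0 0 2 1; 0 0 0 0 0 4 1; 0 0 0 0 0 4 1; 0 0 0 0 0 4 1"}}

```text
clock: 10.75
position: [0.5116, 0.3787, 0.1029]
ee_rot: [0.001, 0.736, 0.677, 0.001]
contact_force: [-8.8, -6.3, 31.5]
width: 0.0082
gripper_force: 104.2
```

```bash
python3 chk.py; python3 - <<'E'
import cv2
im=cv2.imread('pics/w6.png'); hsv=cv2.cvtColor(im,cv2.COLOR_BGR2HSV).astype(int); H,S,V=hsv[...,0],hsv[...,1],hsv[...,2]
y=(H>20)&(H<32)&(S>110)&(V>170); print(y[220:300,300:335].sum())
E
```

```text
10.75 [0.51162507 0.37871037 0.10294935] [-8.79374387 -6.27586351 31.54734823] [-1.21139809  1.63615978  1.14593055] [ 0.5292537   0.45601271  1.55674573 -0.00248279  1.1268409   0.61504306]
yaw 85.1455465779295
bolt px [315. 232.] [30.6  2.1] box-frame x from keyhole mm [28.1 29.1 29.7 28.7]
head [(array([258., 275.]), array([94., 24.]), 90.0)]
28
```

Call:
{"fn": "servo_tool", "kwargs": {"series": "0 0 0 0 0 -2 1; 0 0 0 0 0 -2 1; 0 0 0 0 0 -2 1; 0 0 0 0 0 -2 1; 0 0 0 0 0 -2 1"}}

```text
clock: 11.3
position: [0.5116, 0.3787, 0.103]
ee_rot: [0.001, 0.725, 0.689, 0.001]
contact_force: [-8.4, -7.0, 30.7]
width: 0.0082
gripper_force: 103.3
```

```bash
python3 chk.py
```

```text
11.3 [0.511646   0.37870392 0.10298046] [-8.43730249 -7.04834005 30.70672242] [-1.28320345  1.5886912   0.80323227] [ 0.52910193  0.45596773  1.55673778 -0.00224     1.12684586  0.58108999]
yaw 87.07626331190399
bolt px [315. 234.] [30.4  2. ] box-frame x from keyhole mm [28.  29.  29.8 28.8]
head [(array([258., 275.]), array([94., 25.]), 90.0)]
```

```bash
python3 -c "
from rig import manip; print(manip.sign_off())"
```

```text
the job is handed in; nothing more can be done
None
```

I handed the job in at 11.3 s with the red key pushed home, turned clockwise to its stop and still gripped; the brass bolt measured drawn back to the edge of the lock case, and the black key, mug and jars were not touched.

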